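# Hang the logger in the slotted drying rack

### The job

A cradle saddle has been left on top of the drying rack across its slot: first stand it upright on the plywood board with the other saddle. Then take the logger that stands on the bench by its top grip, keep it upright, run its thin neck in through the mouth of the slot and round, all the way to the closed end that is still free, and leave it hanging there by its collar. The logger already hanging, the other saddle, the bottle and the can stay where they are.

Things in the scene. Friction and masses are not known exactly. Their poses are not given: they have to be found in the camera images.
- rack: Fixed drying rack: level plywood plate 250 (x) by 230 mm (y), 8 mm thick, top 165 mm above the bench, on four 12 mm legs at x +-115, y +-105 mm; low tie bars join them but the -y side is open below. Origin on the bench under the plate's centre. One 24 mm slot through the plate, anchor-shaped: a straight entry from the -y edge, a cross slot, and two blind legs (see the rack points).
- rack_mouth (a point): Mouth of the slot: middle of the plate's -y edge (rack x 0, y -115 mm), at the plate's top. The slot's centre line runs from here along rack x = 0 to y = +70 mm, where the cross slot runs along y = +70 from x = -80 to +80 mm. Only a logger's neck fits the slot: its body travels below the plate, its collar and grip above.
- rack_end_far (a point): Hanging place, rack x = +80, y = +15 mm, at the plate's top: where the neck's axis belongs at this blind end. The slot leg leading here runs back along x = +80 from the cross slot (y = +70); its closing wall is 12 mm beyond this point.
- rack_end_near (a point): The other hanging place, rack x = -80, y = +15 mm, at the plate's top; its slot leg runs back along x = -80 from the cross slot in the same way. One of the two places (it varies which) is taken by the hanging logger.
- logger: Logger to hang, 0.3 to 0.55 kg, upright on the bench between bottle and can. Origin: centre of its underside, z up. Grey cylinder body 46 mm in diameter, 85 mm tall, tapering to 95 mm; steel neck 14 mm in diameter, 95 to 130 mm up; black collar disc 42 mm in diameter, 130 to 137; black round grip 24 mm in diameter, 137 to 172 mm (top). Hanging, its underside is 35 mm above the bench.
- logger_collar (a point): On the logger's axis at the underside of its collar, 130 mm above its origin.
- hung_logger: An identical logger that already hangs in the rack at one of the two hanging places, collar on the plate, its grip reaching 42 mm above the plate; leave it alone. Origin: centre of its underside, which is 35 mm above the bench.
- saddle: Loose black plastic cradle saddle left on the rack's plate across the slot near its mouth, 0.12 to 0.2 kg: U-shaped block 90 mm long (x), 30 mm wide (y). Its middle (30 mm of the length) is 28 mm high and easily gripped across the 30 mm; the horns at its ends rise to 55 mm. Origin: centre of its underside, z up.
- mate_saddle: A second saddle of the same kind standing on the plywood board, on the board's -y half, lengthwise along the board's x; leave it alone. Origin: centre of its underside.
- board: Fixed plywood board on the bench, 140 x 140 mm, 20 mm thick. Origin: centre of its underside, z up. The mate stands around y = -37 mm; the free place is its +y half, around y = +35 mm, where the saddle should stand on its flat underside.
- bottle: White plastic bottle, 54 mm in diameter, 155 mm tall, standing on the bench about 80 mm from the logger's axis; leave it alone. Origin: centre of its underside.
- can: Steel can, 54 mm in diameter, 150 mm tall, standing on the bench about 80 mm from the logger's axis on the other side from the bottle; leave it alone. Origin: centre of its underside.
There are look-alikes about, which are no part of the job. What is shaped like the saddle but green or white is not meant. What is shaped like the logger but red is not meant.

How it is judged (in metres and radians):
On the way, in this order (a step that is already met when the one before it is completed fails the run):
1. the saddle stands upright on the board, let go (x of saddle in the frame of board between -0.06 and 0.06 m and y of saddle in the frame of board between -0.06 and 0.06 m and z of saddle in the frame of board between 0.015 and 0.025 m and angle between saddle's own z axis and vertical below 0.1 rad and contact force between the fingers and saddle below 0.1 N), for 0.2 s.
2. the logger hangs by its collar at the free end of the slot, let go ((horizontal distance between logger_collar and rack_end_far below 0.012 m or horizontal distance between logger_collar and rack_end_near below 0.012 m) and z of logger_collar in the frame of rack_mouth between -0.004 and 0.004 m and angle between logger's own z axis and vertical below 0.08 rad and linear speed of logger below 0.02 m/s and contact force between the fingers and logger below 0.1 N), for 0.2 s.
At the end, for the whole second after the job is handed in: Saddle upright on the board, its centre 10 mm or more inside the edges; logger hanging at rest in the free blind end, collar on the plate (4 mm), axis within 12 mm of the hanging place; hanging logger moved under 20 mm, other saddle, bottle and can under 30 mm (all of step 1 and all of step 2 and distance of hung_logger from where it was at the start of the episode below 0.02 m and distance of each of mate_saddle, bottle, can from where it was at the start of the episode below 0.03 m); the robot touches nothing.
It fails at once if the hanging logger is moved 20 mm or more (distance of hung_logger from where it was at the start of the episode above 0.02 m).
It fails at once if the other saddle, the bottle or the can is moved 30 mm or more (distance of any of mate_saddle, bottle, can from where it was at the start of the episode above 0.03 m).
It fails at once if the logger is tipped more than 30 degrees (angle between logger's own z axis and vertical above 0.52 rad).
It also fails if it takes over 67 s, if anything falls off the work surface, if the arm or the gripper's body presses on something with over 40 N, if the wrist force passes 120 N, or if a joint passes its speed limit or range.

### The arm

A 6-joint arm with a two-finger parallel gripper is mounted at the origin on the work surface. World frame = base frame: x ahead of the robot, y to its left, z up, the work surface at z = 0. Lengths are in mm, angles in rad, forces in N, time in s.
With the tool pointing down it reaches from about 275 to 1000 mm from the base axis. Payload 8.4 kg.
Tool frame: the origin (TCP) lies midway between the tips of the shut fingers; the grasp point (between the pads) lies 19 mm behind it; z points along the fingers, y is the line along which they close (so a half turn about z gives the same grasp; the last joint's range is limited). The gripper opens to 85 mm and grips with 20 to 120 N. Pads are 22 mm wide; open, the fingers measure 114 mm over their backs; the gripper's body (76 mm by 85 mm) begins 54 mm behind the grasp point. The pads swing forward as they close: fully open they stand 13 mm farther back than shut.
Start: joints at [1.167, 0.353, 1.633, -0, 1.155, -0.002], TCP at [244.421, 575.227, 231.281] pointing down, gripper open.
Joint ranges: [-2.63, 2.63], [-0.92, 2.1], [0.06, 2.66], [-1.3, 4.44], [0, 2.69], [-3.02, 3.02]. Speed limits (rad/s): [2.22, 2.22, 2.79, 3.14, 3.14, 3.14].

### API

Orientations are given as [roll, pitch, yaw] about the fixed x, y, z axes, in that order (R = Rz(yaw) Ry(pitch) Rx(roll)).
In Python, from rig import r, imaging gives the robot as it stands. The module is installed in compiled form; this text tells all that it offers.
- The arm moves only by the tool arm_command, never from a script. Its argument "deltas" is a list of rows, each an object of numbers: "hand": the finger opening in mm, from 0 to 85.4; "tx", "ty", "tz": the shift along the tool's x, y, z in mm; "wx", "wy", "wz": the turn, a rotation vector about the tool's x, y, z in rad. A call has 1 to 8 rows; each row shifts and turns the commanded pose from where the row before left it, along the tool's axes as they then stand; what a row does not reach is not made up. A row lasts 1/8 s, in which the tool goes at most 62.5 mm and 10.7 degrees, less where a joint would pass 70% of its speed; a pose out of reach is approached as far as the arm can. A call with a gripper value outside its range is refused whole. The fingers move at their own pace and stop on an object; "squeeze" is the grip in N (left out, the last holds). Time passes only in rows, so rows that do not move let the fingers close. It gives the time, the measured TCP pose, the force, the opening and the grip force at its end, in the units of the state.
- r.sense(): the state, without advancing time (a new reading comes with each control period).
- imaging.grab_frame(name): name is "scene" or "top" or "wrist"; returns a dict with "image" (480x640x3 uint8, red, green, blue), "mtx" (3x3 intrinsics, pixels), "world_to_cam" (4x4, takes a point from world to camera coordinates). Camera axes: x right, y up, looking along -z (the intrinsics and any distortion apply to the point x, -y, -z); pixel columns grow to the right and rows downward; lengths in mm; the calibration is good to about 2 mm. A picture is of the moment at which its call begins. There is no depth.
- r.sign_off(): hands the job in; it is judged then, once.
The state is a dict: "clock": time; "qpos": joint angles; "qvel": joint speeds; "joint_efforts": joint torques, N m; "eef_pos": TCP position; "tcp_rot": TCP orientation; "contact_force": force on the tool from outside, world axes, zero at the start; "wrist_torque": the same for the moment, N m; "opening": opening from 0.0 (shut) to 1.0 (fully open); "grasp_force": force on a finger pad.
Only numpy, scipy, OpenCV 4.12 (cv2) and the standard library are available. Lean on these libraries where they do the work, as an engineer would, in place of code of your own. Each camera call takes 0.05 s, during which the arm holds its last target. There are 200 camera calls.

## Working session

There is one attempt and no reset: what is moved stays moved. The work goes in short steps, Python scripts to look and compute and a tool call to move; the robot and the scene stay as the last step left them, time stands still between calls to the robot, and variables do not carry over. Pictures are saved under pics/ and viewed, at most 12 in all, crops included, and the job is handed in when it is done.

Besides the shell and the picture viewer there is one more tool, called after "Call:" in YAML: its name, and indented under it one key for each argument. arm_command: Moves the arm, as the interface text tells. Its arguments: {"type":"object","properties":{"deltas":{"type":"array"},"squeeze":{"type":"number"}},"required":["deltas"]}

```bash
mkdir -p pics; cat > h.py <<'E'
import numpy as np, cv2
from rig import r, imaging
def grab(n):
    f=imaging.grab_frame(n); return f['image'],np.array(f['mtx']),np.array(f['world_to_cam'])
def save(img,p): cv2.imwrite(p,cv2.cvtColor(img,cv2.COLOR_RGB2BGR))
def ray(uv,K,T):
    d=np.linalg.inv(K)@np.array([uv[0],uv[1],1.]); d=np.array([d[0],-d[1],-d[2]])
    R=T[:3,:3]; return -R.T@T[:3,3], R.T@d
def onz(uv,K,T,z):
    c,d=ray(uv,K,T); return c+d*(z-c[2])/d[2]
def proj(p,K,T):
    q=T[:3,:3]@np.array(p,float)+T[:3,3]; v=K@np.array([q[0],-q[1],-q[2]]); return v[:2]/v[2]
E
python3 - <<'E'
from h import *
s=r.sense(); print({k:np.round(v,3) for k,v in s.items()})
for n in('scene','top'):
    i,K,T=grab(n); save(i,f'pics/{n}0.png'); np.savez(f'{n}0.npz',i=i,K=K,T=T); print(n,K.round(1).tolist(),(-T[:3,:3].T@T[:3,3]).round())
E
```

```text
{'clock': np.float64(0.0), 'qpos': array([ 1.167,  0.354,  1.634,  0.   ,  1.155, -0.002]), 'qvel': array([-0.   , -0.   ,  0.002,  0.001,  0.001, -0.002]), 'joint_efforts': array([ 1.0000e-03, -6.0527e+01, -3.4205e+01,  0.0000e+00,  1.0000e-02,
        0.0000e+00]), 'eef_pos': array([244.232, 574.777, 230.555]), 'tcp_rot': array([-3.14, -0.  ,  2.74]), 'contact_force': array([-0.424,  0.584,  0.588]), 'wrist_torque': array([-0.016, -0.011, -0.022]), 'grasp_force': np.float64(0.0), 'opening': np.float64(1.0)}
scene [[461.6, 0.0, 314.5], [0.0, 461.6, 232.0], [0.0, 0.0, 1.0]] [1266.   85.  630.]
top [[581.5, 0.0, 320.4], [0.0, 581.5, 244.5], [0.0, 0.0, 1.0]] [ 382. -105. 1472.]
```

View pics/scene0.png

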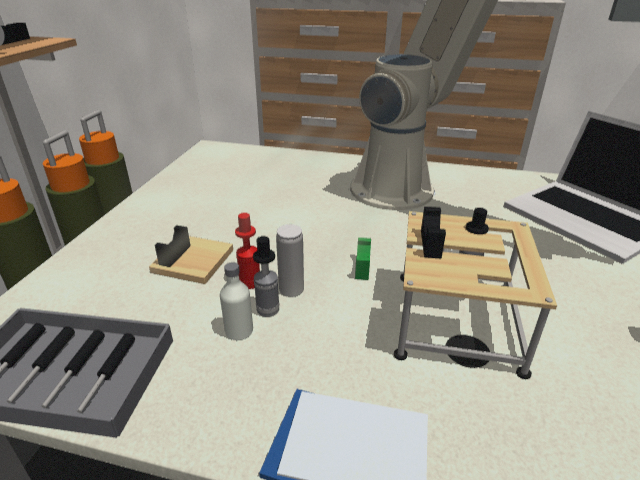

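View pics/top0.png

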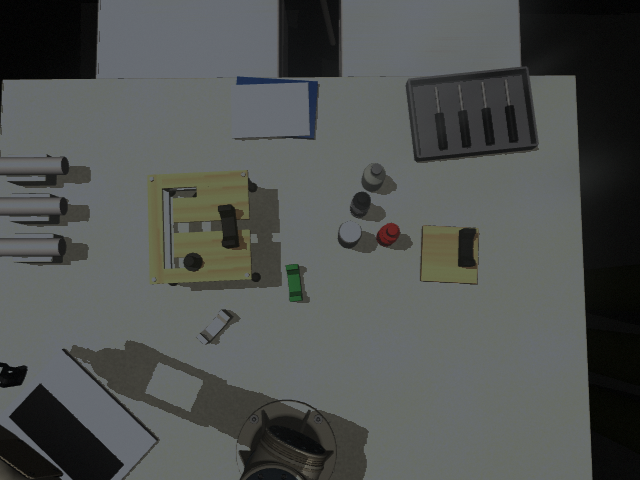

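Scene/top views: the target logger (dark grey, black grip) is at top (360,205), scene (265,275), between bottle top (373,177) and can top (349,234). Look-alikes are the red one at top (388,234) and the hung logger at top (193,262). The target saddle is the black one across the slot at top (229,226). Its look-alikes are the mate at top (467,247), green at top (294,282) and white at top (215,326). The hung logger occupies the near end, so the far end (+x, image up) is free.

```bash
python3 - <<'E'
from h import *
d=np.load('top0.npz'); i,K,T=d['i'],d['K'],d['T']
hsv=cv2.cvtColor(i,cv2.COLOR_RGB2HSV)
m=cv2.inRange(hsv,(12,70,90),(32,255,255))
m=cv2.morphologyEx(m,cv2.MORPH_CLOSE,np.ones((3,3)))
n,l,st,c=cv2.connectedComponentsWithStats(m)
for k in range(1,n):
    if st[k,4]>150: print(st[k],c[k].round())
for name,(u0,v0,u1,v1),z in(('rack',(140,160,265,295),165),('board',(410,215,490,292),20)):
    mm=np.zeros_like(m); mm[v0:v1,u0:u1]=m[v0:v1,u0:u1]
    p=cv2.findNonZero(mm); b=cv2.boxPoints(cv2.minAreaRect(p))
    w=np.array([onz(x,K,T,z) for x in b]); print(name,w[:,:2].round(1).tolist(),'c',w.mean(0).round(1),'sides',np.linalg.norm(w[1]-w[0]).round(1),np.linalg.norm(w[2]-w[1]).round(1))
g=hsv[...,2]
for name,(u0,v0,u1,v1),z in(('saddle',(215,195,248,256),195),('mate',(452,222,478,275),50),('logger',(352,193,371,208),172)):
    mm=np.zeros_like(m); mm[v0:v1,u0:u1]=(g[v0:v1,u0:u1]<50)*255
    n,l,st,c=cv2.connectedComponentsWithStats(mm); k=1+np.argmax(st[1:,4])
    R=cv2.minAreaRect(np.argwhere(l==k)[:,::-1].astype(np.float32)); b=cv2.boxPoints(R)
    print(name,R,[onz(x,K,T,z)[:2].round(1).tolist() for x in b],onz(R[0],K,T,z).round(1))
big=cv2.resize(np.clip(i[150:300,140:490].astype(float)*1.5,0,255).astype(np.uint8),None,fx=2.28,fy=2.28*1.5,interpolation=cv2.INTER_CUBIC)
big=np.clip(i[155:300,140:490].astype(float)*1.4,0,255).astype(np.uint8)
save(cv2.resize(big,None,fx=2.28,fy=2.28,interpolation=cv2.INTER_CUBIC),'pics/crop0.png')
E
```

```text
[ 150  170  101  114 4308] [198. 230.]
[173 201  76  21 814] [204. 211.]
[ 422  225   44   43 1426] [440. 246.]
[421 264  57  19 250] [454. 278.]
rack [[656.2, 304.0], [666.2, 78.9], [418.3, 64.8], [408.1, 286.2]] c [537.2 183.5 165. ] sides 225.3 248.3
board [[416.7, -336.6], [555.6, -345.0], [548.9, -484.1], [410.4, -474.6]] c [ 482.9 -410.1   20. ] sides 139.1 139.3
saddle ((229.29351806640625, 225.994873046875), (43.40652084350586, 18.928281784057617), 83.2901611328125) [[579.6, 139.2], [584.4, 97.4], [488.3, 85.2], [483.5, 126.7]] [533.8 112.1 195. ]
mate ((466.5, 247.0), (38.0, 17.0), 90.0) [[544.0, -425.5], [543.9, -467.0], [450.7, -464.7], [450.8, -423.4]] [ 497.2 -445.2   50. ]
logger ((361.0, 200.0), (18.0, 14.0), -0.0) [[578.6, -160.8], [610.6, -161.0], [610.4, -201.6], [578.5, -201.3]] [ 594.5 -181.2  172. ]
```

View pics/crop0.png

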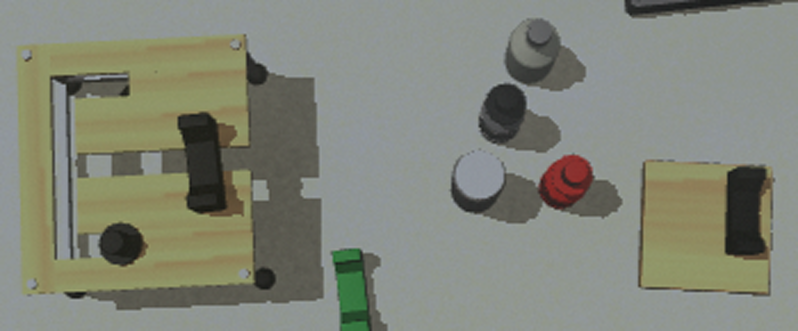

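Choice confirmed by the crop: the saddle is the black one at crop (203,163) across the slot, and the logger is the grey/black one at crop (503,105) between bottle (532,50) and can (479,180). Moving to look at the saddle from near.

Call:
arm_command:
  deltas:
    - {"tz": -33,"wz": -0.177}
    - {"tz": -33,"wz": -0.177}
    - {"tz": -33,"wz": -0.176}
    - {"tx": -23,"ty": -50}
    - {"tx": -23,"ty": -50}
    - {"tx": -23,"ty": -50}
    - {"tx": -23,"ty": -50}
    - {"tx": -23,"ty": -50}

```text
schema error: expected keys hand, tx, ty, tz, wx, wy, wz
```

Call:
arm_command:
  deltas:
    - {"tx": -23,"ty": -50}
    - {"tx": -23,"ty": -50}
    - {"tx": -23,"ty": -50}
    - {"tx": -23,"ty": -50}
    - {"tx": -23,"ty": -46}
    - {}
    - {}
    - {}

```text
schema error: expected keys hand, tx, ty, tz, wx, wy, wz
```

```bash
python3 - <<'E'
from h import *
s=r.sense(); print(s['clock'],s['eef_pos'].round(1),s['tcp_rot'].round(3),s['qpos'].round(2))
i,K,T=grab('wrist'); save(i,'pics/w1.png'); np.savez('w1.npz',i=i,K=K,T=T); print(K[0,0],(-T[:3,:3].T@T[:3,3]).round())
d=np.load('scene0.npz'); print('disc',onz((467,350),d['K'],d['T'],0).round())
E
```

```text
0.1 [244.3 574.8 230.6] [-3.14 -0.    2.74] [ 1.17  0.35  1.63  0.    1.16 -0.  ]
425.68728435853 [174. 605. 374.]
disc [615. 206.   0.]
```

View pics/w1.png

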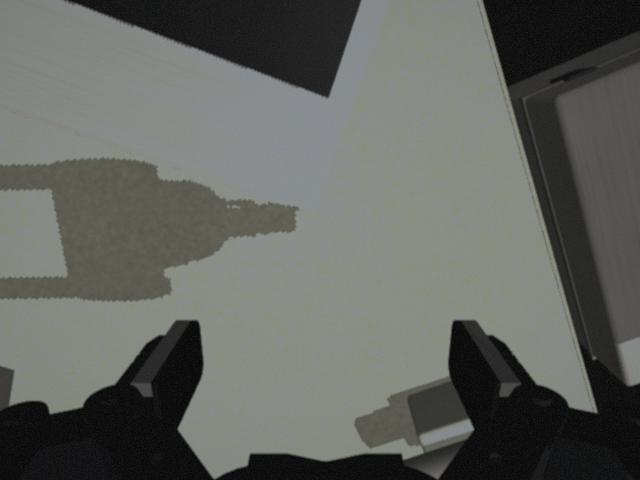

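The wrist camera image is up = tool +x, with the fingers at the bottom, (190,340) and (460,340). Nothing of the job is in view yet. Rows need all keys, so I am resending.

Call:
arm_command:
  deltas:
    - {"hand": 85,"tx": 0,"ty": 0,"tz": -33,"wx": 0,"wy": 0,"wz": -0.177}
    - {"hand": 85,"tx": 0,"ty": 0,"tz": -33,"wx": 0,"wy": 0,"wz": -0.177}
    - {"hand": 85,"tx": 0,"ty": 0,"tz": -33,"wx": 0,"wy": 0,"wz": -0.176}
    - {"hand": 85,"tx": -27,"ty": -50,"tz": 0,"wx": 0,"wy": 0,"wz": 0}
    - {"hand": 85,"tx": -27,"ty": -50,"tz": 0,"wx": 0,"wy": 0,"wz": 0}
    - {"hand": 85,"tx": -27,"ty": -50,"tz": 0,"wx": 0,"wy": 0,"wz": 0}
    - {"hand": 85,"tx": -27,"ty": -50,"tz": 0,"wx": 0,"wy": 0,"wz": 0}
    - {"hand": 85,"tx": -27,"ty": -50,"tz": 0,"wx": 0,"wy": 0,"wz": 0}

```text
clock: 1.15
eef_pos: [411.0, 342.9, 330.2]
tcp_rot: [-3.142, 0.0, -3.013]
contact_force: [0.4, 0.8, 0.8]
opening: 0.992
grasp_force: 0.0
```

Call:
arm_command:
  deltas:
    - {"hand": 85,"tx": -27,"ty": -50,"tz": 0,"wx": 0,"wy": 0,"wz": 0}
    - {"hand": 85,"tx": -27,"ty": -50,"tz": 0,"wx": 0,"wy": 0,"wz": 0}
    - {"hand": 85,"tx": -27,"ty": -50,"tz": 0,"wx": 0,"wy": 0,"wz": 0}
    - {"hand": 85,"tx": -27,"ty": -50,"tz": 0,"wx": 0,"wy": 0,"wz": 0}
    - {"hand": 85,"tx": -27,"ty": -50,"tz": 0,"wx": 0,"wy": 0,"wz": 0}
    - {"hand": 85,"tx": 0,"ty": 0,"tz": 0,"wx": 0,"wy": 0,"wz": 0}
    - {"hand": 85,"tx": 0,"ty": 0,"tz": 0,"wx": 0,"wy": 0,"wz": 0}

```text
clock: 2.02
eef_pos: [575.7, 113.8, 329.9]
tcp_rot: [3.141, -0.001, -3.014]
contact_force: [-0.6, 0.1, 0.0]
opening: 0.995
grasp_force: 0.0
```

```bash
python3 - <<'E'
from h import *
s=r.sense(); print(s['clock'],s['eef_pos'].round(1),s['tcp_rot'].round(3),s['qpos'].round(2))
i,K,T=grab('wrist'); save(i,'pics/w1.png'); np.savez('w1.npz',i=i,K=K,T=T); print(K[0,0],(-T[:3,:3].T@T[:3,3]).round())
E
```

```text
2.025 [575.7 113.8 329.9] [ 3.141e+00 -1.000e-03 -3.014e+00] [ 0.19  0.22  1.6   0.    1.33 -1.51]
425.68728435853 [500. 104. 473.]
```

View pics/w1.png

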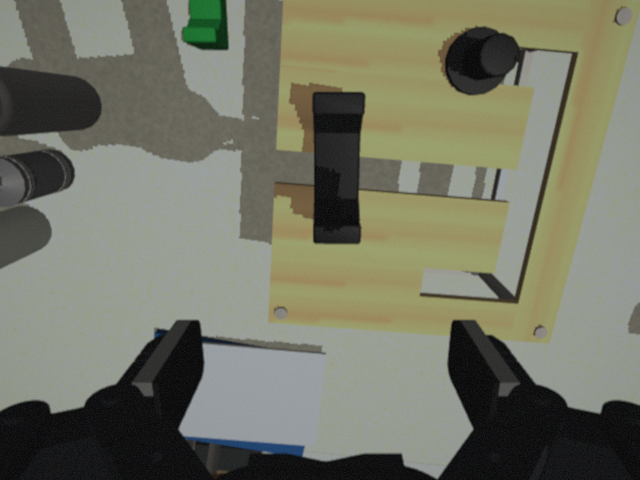

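The close view shows the saddle at (338,168), with horns at v≈103 and v≈235. The slot mouth is at (276,168), the free far leg's closed end at (421,282) and the hung logger's grip at (500,55). The light bolts mark the plate corners.

```bash
python3 - <<'E'
from h import *
d=np.load('w1.npz'); K,T=d['K'],d['T']
P=lambda uv,z=165: onz(uv,K,T,z)[:2]
h=[P(u,220) for u in((314,93),(364,93),(360,243),(314.5,243))]
print('saddle',np.round(h,1).tolist(),np.mean(h,0).round(1),[np.linalg.norm(h[a]-h[b]).round(1) for a,b in((0,1),(1,2),(2,3),(3,0))])
e=(h[0]+h[1]-h[2]-h[3]); print('yaw',np.arctan2(-e[1],-e[0]))
# slot
for n,uv in dict(mouthL=(275,183.5),mouthU=(277.5,151.5),crossL=(510,201),crossU=(520,169),farwallA=(421,269),farwallB=(420.5,295),legcornerIn=(495,272),outer=(518,302),crossOuterTop=(577,52),crn1=(270,322),crn2=(549,342)).items(): print(n,P(uv).round(1))
c1,c2=P((270,322)),P((549,342)); print('edge',np.linalg.norm(c1-c2).round(1),np.arctan2(*(c2-c1)[::-1]))
x0=np.array([537.2,183.5])
for y in(.045,.055,.065):
    R=np.array([[np.cos(y),-np.sin(y)],[np.sin(y),np.cos(y)]])
    print(y,[proj([*(x0+R@q),165],K,T).round(0).tolist() for q in np.array([[0,-115],[12,58],[68,58],[68,3],[92,3],[92,82],[125,-115],[125,115]])])
    # inverse estimates in rack frame
    print([(R.T@(P(uv)-x0)).round(1).tolist() for uv in((276,167.5),(510,201),(495,272),(421,269),(420.5,295),(518,302),(270,322),(549,342))])
E
```

```text
saddle [[492.7, 96.9], [489.2, 124.7], [576.8, 135.7], [580.4, 107.6]] [534.8 116.2] [np.float64(28.1), np.float64(88.3), np.float64(28.4), np.float64(88.3)]
yaw 0.12325753754502118
mouthL [556.3  74.5]
mouthU [533.3  74.2]
crossL [547.5 247.3]
crossU [523.7 248.4]
farwallA [608.4 192.6]
farwallB [630.  196.4]
legcornerIn [603.6 250. ]
outer [626.2 274.4]
crossOuterTop [443.6 265.8]
crn1 [668.6  80.6]
crn2 [658.1 308.9]
edge 228.6 1.616939737298319
0.045 [[269.0, 163.0], [503.0, 199.0], [488.0, 270.0], [418.0, 264.0], [414.0, 293.0], [512.0, 300.0], [262.0, 320.0], [544.0, 340.0]]
[[2.6, -109.6], [13.1, 63.2], [69.3, 63.5], [71.5, 5.9], [93.3, 8.7], [93.0, 86.8], [126.7, -108.7], [126.4, 119.9]]
0.055 [[269.0, 165.0], [504.0, 198.0], [489.0, 269.0], [419.0, 265.0], [415.0, 293.0], [514.0, 300.0], [264.0, 321.0], [545.0, 339.0]]
[[1.5, -109.6], [13.8, 63.1], [70.0, 62.8], [71.6, 5.2], [93.4, 7.8], [93.9, 85.8], [125.6, -110.0], [127.6, 118.6]]
0.065 [[269.0, 166.0], [504.0, 197.0], [490.0, 269.0], [420.0, 265.0], [416.0, 293.0], [515.0, 299.0], [265.0, 322.0], [547.0, 338.0]]
[[0.4, -109.6], [14.4, 63.0], [70.6, 62.1], [71.6, 4.4], [93.5, 6.9], [94.8, 84.9], [124.5, -111.2], [128.8, 117.3]]
```

Call:
arm_command:
  deltas:
    - {"hand": 85,"tx": 20,"ty": 3.7,"tz": 30,"wx": 0,"wy": 0,"wz": 0}
    - {"hand": 85,"tx": 20,"ty": 3.7,"tz": 40,"wx": 0,"wy": 0,"wz": 0}
    - {"hand": 85,"tx": 0,"ty": 0,"tz": 40,"wx": 0,"wy": 0,"wz": 0}
    - {"hand": 70,"tx": 0,"ty": 0,"tz": 30,"wx": 0,"wy": 0,"wz": 0}
    - {"hand": 60,"tx": 0,"ty": 0,"tz": 20,"wx": 0,"wy": 0,"wz": 0}
    - {"hand": 50,"tx": 0,"ty": 0,"tz": 0,"wx": 0,"wy": 0,"wz": 0}
    - {"hand": 45,"tx": 0,"ty": 0,"tz": 0,"wx": 0,"wy": 0,"wz": 0}
  squeeze: 40

```text
clock: 2.95
eef_pos: [535.7, 116.9, 171.2]
tcp_rot: [3.141, 0.001, -3.012]
contact_force: [0.4, 0.3, -0.4]
opening: 0.526
grasp_force: 0.0
```

Call:
arm_command:
  deltas:
    - {"hand": 10,"tx": 0,"ty": 0,"tz": 0,"wx": 0,"wy": 0,"wz": 0}
    - {"hand": 10,"tx": 0,"ty": 0,"tz": 0,"wx": 0,"wy": 0,"wz": 0}
    - {"hand": 10,"tx": 0,"ty": 0,"tz": 0,"wx": 0,"wy": 0,"wz": 0}
    - {"hand": 10,"tx": 0,"ty": 0,"tz": 0,"wx": 0,"wy": 0,"wz": 0}

```text
clock: 3.45
eef_pos: [536.2, 116.5, 171.7]
tcp_rot: [3.141, 0.002, -3.014]
contact_force: [-2.3, 1.6, 6.6]
opening: 0.342
grasp_force: 41.1
```

Call:
arm_command:
  deltas:
    - {"hand": 10,"tx": 0,"ty": 0,"tz": -30,"wx": 0,"wy": 0,"wz": 0}
    - {"hand": 10,"tx": 0,"ty": 0,"tz": -45,"wx": 0,"wy": 0,"wz": 0}
    - {"hand": 10,"tx": 0,"ty": 0,"tz": -45,"wx": 0,"wy": 0,"wz": 0.094}
    - {"hand": 10,"tx": 0,"ty": -30,"tz": 0,"wx": 0,"wy": 0,"wz": 0.094}
    - {"hand": 10,"tx": 3,"ty": -52,"tz": 0,"wx": 0,"wy": 0,"wz": 0}
    - {"hand": 10,"tx": 3,"ty": -52,"tz": 0,"wx": 0,"wy": 0,"wz": 0}
    - {"hand": 10,"tx": 3,"ty": -52,"tz": 0,"wx": 0,"wy": 0,"wz": 0}
    - {"hand": 10,"tx": 3,"ty": -52,"tz": 0,"wx": 0,"wy": 0,"wz": 0}

```text
clock: 4.45
eef_pos: [511.6, -122.4, 290.7]
tcp_rot: [-3.141, 0.001, 3.082]
contact_force: [0.2, -0.7, -2.6]
opening: 0.344
grasp_force: 40.1
```

Call:
arm_command:
  deltas:
    - {"hand": 10,"tx": 3,"ty": -52,"tz": 0,"wx": 0,"wy": 0,"wz": 0}
    - {"hand": 10,"tx": 3,"ty": -52,"tz": 0,"wx": 0,"wy": 0,"wz": 0}
    - {"hand": 10,"tx": 3,"ty": -52,"tz": 0,"wx": 0,"wy": 0,"wz": 0}
    - {"hand": 10,"tx": 3,"ty": -52,"tz": 0,"wx": 0,"wy": 0,"wz": 0}
    - {"hand": 10,"tx": 0,"ty": -40,"tz": 0,"wx": 0,"wy": 0,"wz": 0}
    - {"hand": 10,"tx": 0,"ty": 0,"tz": 40,"wx": 0,"wy": 0,"wz": 0}
    - {"hand": 10,"tx": 0,"ty": 0,"tz": 0,"wx": 0,"wy": 0,"wz": 0}
    - {"hand": 10,"tx": 0,"ty": 0,"tz": 0,"wx": 0,"wy": 0,"wz": 0}

```text
clock: 5.45
eef_pos: [485.7, -367.5, 251.4]
tcp_rot: [-3.141, 0.001, 3.082]
contact_force: [0.0, -0.1, -1.8]
opening: 0.341
grasp_force: 40.2
```

```bash
python3 - <<'E'
from h import *
s=r.sense(); print(s['clock'],s['eef_pos'].round(1),s['tcp_rot'].round(3),s['grasp_force'])
i,K,T=grab('wrist'); save(i,'pics/w2.png'); np.savez('w2.npz',i=i,K=K,T=T); print((-T[:3,:3].T@T[:3,3]).round())
E
```

```text
5.45 [ 485.7 -367.5  251.4] [-3.141e+00  1.000e-03  3.082e+00] 40.18490195274353
[ 409. -363.  395.]
```

View pics/w2.png

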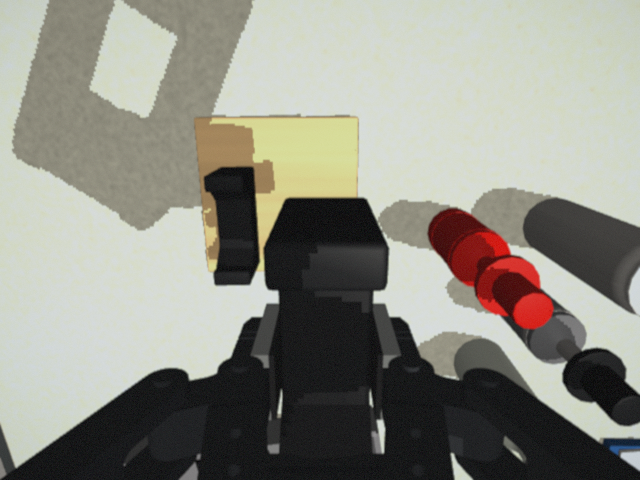

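The saddle is held level between the fingers (325,300). The board's near-edge corners are at (194,117) and (358,117), with the mate at (237,225).

```bash
python3 - <<'E'
from h import *
d=np.load('w2.npz'); K,T=d['K'],d['T']
a,b=[onz(u,K,T,20) for u in((194,117.5),(358,117.5))]; c=onz((357,195),K,T,20); e=onz((209,270),K,T,20)
print(a.round(1),b.round(1),c.round(1),e.round(1),np.linalg.norm(a-b))
ya=np.arctan2(*(-(b-a)[:2])) ; y=(b-a)[:2]/np.linalg.norm((b-a)[:2]); x=np.array([y[1],-y[0]]); ctr=(a+b)[:2]/2+x*70
print('yaw',np.arctan2(x[1],x[0]),'ctr',ctr.round(1),'place',(ctr+38*y).round(1))
for u in((206,177),(253,168),(258,268),(215,277)): print('mate horn z75',onz(u,K,T,75).round(1))
E
```

```text
[ 410.4 -474.    20. ] [ 418.8 -335.8   20. ] [ 485.  -339.2   20. ] [ 548.1 -481.1   20. ] 138.4629435128238
yaw -0.06074683332407565 ctr [ 484.5 -409.2] place [ 486.8 -371.2]
mate horn z75 [ 453.3 -455.3   75. ]
mate horn z75 [ 448.8 -419.3   75. ]
mate horn z75 [ 528.4 -424.2   75. ]
mate horn z75 [ 534.  -459.7   75. ]
```

Call:
arm_command:
  deltas:
    - {"hand": 10,"tx": 0,"ty": -3.5,"tz": 50,"wx": 0,"wy": 0,"wz": 0}
    - {"hand": 10,"tx": 0,"ty": 0,"tz": 55,"wx": 0,"wy": 0,"wz": 0}
    - {"hand": 10,"tx": 0,"ty": 0,"tz": 55,"wx": 0,"wy": 0,"wz": 0}
    - {"hand": 10,"tx": 0,"ty": 0,"tz": 40,"wx": 0,"wy": 0,"wz": 0}
    - {"hand": 10,"tx": 0,"ty": 0,"tz": 14,"wx": 0,"wy": 0,"wz": 0}
    - {"hand": 10,"tx": 0,"ty": 0,"tz": 8,"wx": 0,"wy": 0,"wz": 0}
    - {"hand": 10,"tx": 0,"ty": 0,"tz": 0,"wx": 0,"wy": 0,"wz": 0}

```text
clock: 6.38
eef_pos: [486.0, -371.7, 29.5]
tcp_rot: [-3.141, 0.002, 3.082]
contact_force: [-0.4, -0.1, -2.5]
opening: 0.344
grasp_force: 40.1
```

Call:
arm_command:
  deltas:
    - {"hand": 10,"tx": 0,"ty": 0,"tz": 1,"wx": 0,"wy": 0,"wz": 0}
    - {"hand": 10,"tx": 0,"ty": 0,"tz": 1,"wx": 0,"wy": 0,"wz": 0}
    - {"hand": 10,"tx": 0,"ty": 0,"tz": 0,"wx": 0,"wy": 0,"wz": 0}

```text
clock: 6.75
eef_pos: [485.3, -371.4, 26.7]
tcp_rot: [-3.141, 0.001, 3.082]
contact_force: [-0.6, -0.0, -0.2]
opening: 0.34
grasp_force: 40.4
```

Call:
arm_command:
  deltas:
    - {"hand": 10,"tx": 0,"ty": 0,"tz": 0.6,"wx": 0,"wy": 0,"wz": 0}
    - {"hand": 50,"tx": 0,"ty": 0,"tz": 0,"wx": 0,"wy": 0,"wz": 0}
    - {"hand": 50,"tx": 0,"ty": 0,"tz": 0,"wx": 0,"wy": 0,"wz": 0}
    - {"hand": 50,"tx": 0,"ty": 0,"tz": 0,"wx": 0,"wy": 0,"wz": 0}
    - {"hand": 50,"tx": 0,"ty": 0,"tz": -10,"wx": 0,"wy": 0,"wz": 0}
    - {"hand": 50,"tx": 0,"ty": 0,"tz": -30,"wx": 0,"wy": 0,"wz": 0}
    - {"hand": 50,"tx": 0,"ty": 0,"tz": -50,"wx": 0,"wy": 0,"wz": 0}
    - {"hand": 50,"tx": 0,"ty": 0,"tz": -55,"wx": 0,"wy": 0,"wz": 0}

```text
clock: 7.75
eef_pos: [484.8, -370.8, 172.3]
tcp_rot: [3.141, -0.001, 3.082]
contact_force: [0.5, -0.6, -0.5]
opening: 0.58
grasp_force: 0.0
```

```bash
python3 - <<'E'
from h import *
# triangulate logger grip, bottle cap, can top from saved top view
d=np.load('top0.npz'); i,K,T=d['i'],d['K'],d['T']
for n,uv,z in(('grip',(361.5,199.5),172),('bottle',(376,171),155),('can',(350,233),150),('red',(391,231),172)): print(n,onz(uv,K,T,z).round(1))
E
```

```text
grip [ 595.6 -182.3  172. ]
bottle [ 664.4 -217.1  155. ]
can [ 522.1 -156.7  150. ]
red [ 523.9 -247.9  172. ]
```

Call:
arm_command:
  deltas:
    - {"hand": 85,"tx": 0,"ty": 0,"tz": -53,"wx": 0,"wy": 0,"wz": 0.17}
    - {"hand": 85,"tx": 0,"ty": 0,"tz": -53,"wx": 0,"wy": 0,"wz": 0.17}
    - {"hand": 85,"tx": 0,"ty": 0,"tz": -53,"wx": 0,"wy": 0,"wz": 0}
    - {"hand": 85,"tx": -12.3,"ty": 50.5,"tz": 0,"wx": 0,"wy": 0,"wz": 0}
    - {"hand": 85,"tx": -12.3,"ty": 50.5,"tz": 0,"wx": 0,"wy": 0,"wz": 0}
    - {"hand": 85,"tx": -12.3,"ty": 50.5,"tz": 0,"wx": 0,"wy": 0,"wz": 0}
    - {"hand": 85,"tx": -12.3,"ty": 50.5,"tz": 0,"wx": 0,"wy": 0,"wz": 0}
    - {"hand": 85,"tx": -12.3,"ty": 50.5,"tz": 0,"wx": 0,"wy": 0,"wz": 0}

```text
clock: 8.75
eef_pos: [640.7, -161.0, 330.5]
tcp_rot: [-3.142, 0.001, 2.742]
contact_force: [0.1, -0.4, -0.2]
opening: 0.995
grasp_force: 0.0
```

Call:
arm_command:
  deltas:
    - {"hand": 85,"tx": 0,"ty": 0,"tz": 0,"wx": 0,"wy": 0,"wz": 0}
    - {"hand": 85,"tx": 0,"ty": 0,"tz": 0,"wx": 0,"wy": 0,"wz": 0}

```text
clock: 9.0
eef_pos: [639.7, -162.6, 329.9]
tcp_rot: [-3.141, -0.0, 2.742]
contact_force: [-0.5, -0.4, -0.4]
opening: 0.997
grasp_force: 0.0
```

```bash
python3 - <<'E'
from h import *
s=r.sense(); print(s['clock'],s['eef_pos'].round(1),s['tcp_rot'].round(3))
i,K,T=grab('wrist'); np.savez('w3.npz',i=i,K=K,T=T); print((-T[:3,:3].T@T[:3,3]).round())
t,Kt,Tt=grab('top'); np.savez('top1.npz',i=t,K=Kt,T=Tt)
c=cv2.resize(t[200:300,390:500],None,fx=2.4,fy=2.4,interpolation=cv2.INTER_CUBIC)
o=np.zeros((480,640,3),np.uint8); o[:]=i; o[:240,:264]=np.clip(c.astype(float)*1.4,0,255)
for n,p in(('grip',(595.6,-182.3,172)),('can',(522,-156.7,150))): print(n,proj(p,K,T).round())
save(np.vstack([i,cv2.copyMakeBorder(np.clip(t[220:290,400:490].astype(float)*1.4,0,255).astype(np.uint8),0,50,0,550,0)]),'pics/w3.png')
E
```

```text
9.0 [ 639.7 -162.6  329.9] [-3.141 -0.     2.742]
[ 569. -132.  473.]
grip [275. 173.]
can [267.  57.]
```

View pics/w3.png

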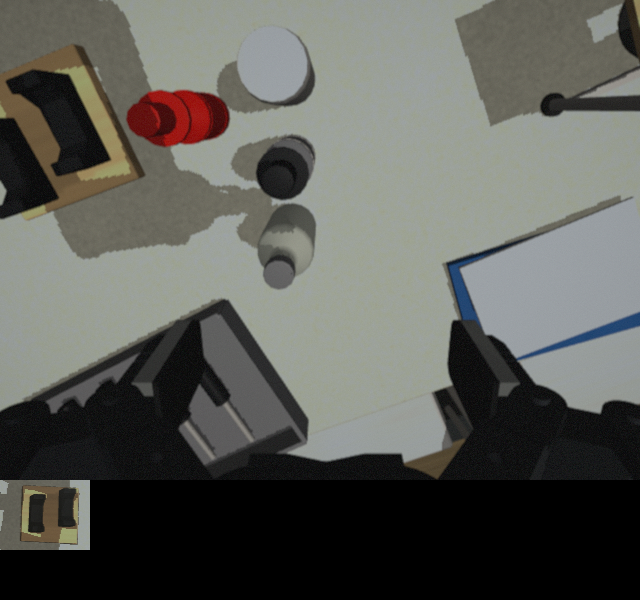

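Both saddles stand on the board (inset). The logger's grip top is at (279,180), the bottle cap at (279,272), the can top at (273,64) and the red look-alike at (145,120).

```bash
python3 - <<'E'
from h import *
d=np.load('w3.npz'); i,K,T=d['i'],d['K'],d['T']
g=cv2.cvtColor(i,cv2.COLOR_RGB2GRAY)
print(g[180,250:320:2].tolist()); print(g[150:210:2,279].tolist())
for n,uv,z in(('grip',(279,180),172),('bottle',(279,272),155),('can',(273,64),150)): print(n,onz(uv,K,T,z).round(1))
E
```

```text
[130, 121, 131, 103, 34, 12, 25, 31, 33, 27, 34, 35, 32, 30, 33, 33, 35, 34, 34, 37, 31, 34, 14, 31, 33, 36, 36, 36, 40, 119, 155, 158, 160, 160, 161]
[33, 35, 36, 32, 31, 23, 17, 14, 31, 38, 40, 39, 37, 33, 35, 35, 34, 30, 30, 30, 25, 31, 32, 21, 47, 140, 162, 143, 103, 65]
grip [ 601.3 -181.7  172. ]
bottle [ 670.2 -215.5  155. ]
can [ 527.8 -154.9  150. ]
```

Call:
arm_command:
  deltas:
    - {"hand": 85,"tx": 14.4,"ty": -16.8,"tz": 30,"wx": 0,"wy": 0,"wz": 0}
    - {"hand": 85,"tx": 14.4,"ty": -16.8,"tz": 40,"wx": 0,"wy": 0,"wz": 0}
    - {"hand": 85,"tx": 0,"ty": 0,"tz": 30,"wx": 0,"wy": 0,"wz": 0}
    - {"hand": 85,"tx": 0,"ty": 0,"tz": 0,"wx": 0,"wy": 0,"wz": 0}
    - {"hand": 85,"tx": 0,"ty": 0,"tz": 0,"wx": 0,"wy": 0,"wz": 0}

```text
clock: 9.72
eef_pos: [601.0, -183.0, 231.2]
tcp_rot: [3.141, 0.002, 2.741]
contact_force: [0.4, 0.2, 0.4]
opening: 0.994
grasp_force: 0.0
```

```bash
python3 - <<'E'
from h import *
s=r.sense(); print(s['clock'],s['eef_pos'].round(1),s['tcp_rot'].round(3))
i,K,T=grab('wrist'); np.savez('w4.npz',i=i,K=K,T=T); print((-T[:3,:3].T@T[:3,3]).round())
print('tcp px',proj(s['eef_pos'],K,T).round(),'expected grip',proj((600,-182.4,172),K,T).round())
save(i,'pics/w4.png')
E
```

```text
9.725 [ 601.  -183.   231.2] [3.141e+00 2.000e-03 2.741e+00]
[ 531. -153.  374.]
tcp px [324. 322.] expected grip [325. 264.]
```

View pics/w4.png

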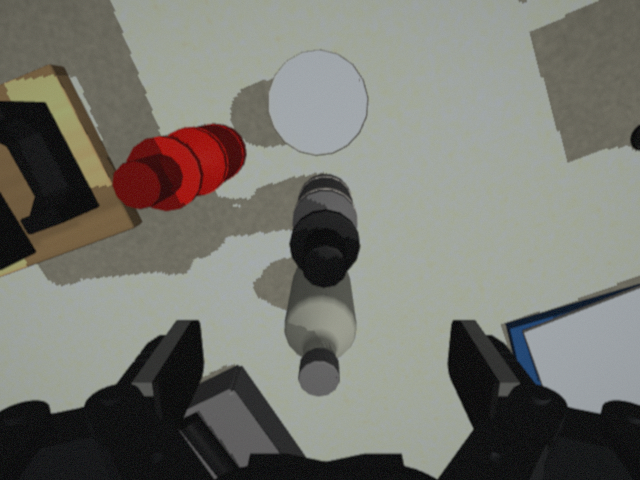

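The grip's top is at (325,265), as expected at (325,264), and centred between the fingers. Descending to grip.

Call:
arm_command:
  deltas:
    - {"hand": 85,"tx": 0,"ty": 0,"tz": 35,"wx": 0,"wy": 0,"wz": 0}
    - {"hand": 75,"tx": 0,"ty": 0,"tz": 35,"wx": 0,"wy": 0,"wz": 0}
    - {"hand": 60,"tx": 0,"ty": 0,"tz": 15,"wx": 0,"wy": 0,"wz": 0}
    - {"hand": 50,"tx": 0,"ty": 0,"tz": 4,"wx": 0,"wy": 0,"wz": 0}
    - {"hand": 40,"tx": 0,"ty": 0,"tz": 0,"wx": 0,"wy": 0,"wz": 0}
    - {"hand": 34,"tx": 0,"ty": 0,"tz": 0,"wx": 0,"wy": 0,"wz": 0}
    - {"hand": 30,"tx": 0,"ty": 0,"tz": 0,"wx": 0,"wy": 0,"wz": 0}
  squeeze: 70

```text
clock: 10.65
eef_pos: [600.9, -182.4, 141.6]
tcp_rot: [3.141, 0.001, 2.742]
contact_force: [-1.0, 0.6, -0.5]
opening: 0.35
grasp_force: 0.0
```

Call:
arm_command:
  deltas:
    - {"hand": 5,"tx": 0,"ty": 0,"tz": 0,"wx": 0,"wy": 0,"wz": 0}
    - {"hand": 5,"tx": 0,"ty": 0,"tz": 0,"wx": 0,"wy": 0,"wz": 0}
    - {"hand": 5,"tx": 0,"ty": 0,"tz": 0,"wx": 0,"wy": 0,"wz": 0}
    - {"hand": 5,"tx": 0,"ty": 0,"tz": 0,"wx": 0,"wy": 0,"wz": 0}

```text
clock: 11.15
eef_pos: [600.9, -182.6, 141.6]
tcp_rot: [-3.141, 0.001, 2.742]
contact_force: [-0.9, -0.8, 6.2]
opening: 0.259
grasp_force: 68.6
```

Call:
arm_command:
  deltas:
    - {"hand": 5,"tx": 0,"ty": 0,"tz": -10,"wx": 0,"wy": 0,"wz": 0}
    - {"hand": 5,"tx": 0,"ty": 0,"tz": -18,"wx": 0,"wy": 0,"wz": 0}
    - {"hand": 5,"tx": 0,"ty": 0,"tz": -18,"wx": 0,"wy": 0,"wz": 0}
    - {"hand": 5,"tx": 5.9,"ty": 13.8,"tz": 0,"wx": 0,"wy": 0,"wz": 0}
    - {"hand": 5,"tx": 11.7,"ty": 27.6,"tz": 0,"wx": 0,"wy": 0,"wz": 0}
    - {"hand": 5,"tx": 5.9,"ty": 13.8,"tz": 0,"wx": 0,"wy": 0,"wz": 0}
    - {"hand": 5,"tx": 19.8,"ty": 19.3,"tz": 0,"wx": 0,"wy": 0,"wz": 0}
    - {"hand": 5,"tx": 19.8,"ty": 19.3,"tz": 0,"wx": 0,"wy": 0,"wz": 0}

```text
clock: 12.15
eef_pos: [578.3, -70.1, 186.4]
tcp_rot: [-3.141, -0.0, 2.742]
contact_force: [-0.4, 0.5, -4.4]
opening: 0.258
grasp_force: 69.1
```

Call:
arm_command:
  deltas:
    - {"hand": 5,"tx": 19.8,"ty": 19.3,"tz": 0,"wx": 0,"wy": 0,"wz": 0}
    - {"hand": 5,"tx": 19.8,"ty": 19.3,"tz": 0,"wx": 0,"wy": 0,"wz": 0}
    - {"hand": 5,"tx": 14,"ty": 13,"tz": 0,"wx": 0,"wy": 0,"wz": 0}
    - {"hand": 5,"tx": 5.8,"ty": 6.3,"tz": 0,"wx": 0,"wy": 0,"wz": 0}
    - {"hand": 5,"tx": 0,"ty": 0,"tz": 0,"wx": 0,"wy": 0,"wz": 0}
    - {"hand": 5,"tx": 0,"ty": 0,"tz": 0,"wx": 0,"wy": 0,"wz": 0}

```text
clock: 12.9
eef_pos: [547.1, 4.6, 186.7]
tcp_rot: [-3.141, 0.0, 2.742]
contact_force: [0.0, 0.6, -5.4]
opening: 0.259
grasp_force: 69.1
```

```bash
python3 - <<'E'
from h import *
s=r.sense(); print(s['clock'],s['eef_pos'].round(1),s['tcp_rot'].round(3),s['grasp_force'],s['wrist_torque'].round(2))
i,K,T=grab('wrist'); np.savez('w5.npz',i=i,K=K,T=T)
j,K2,T2=grab('scene'); np.savez('s5.npz',i=j,K=K2,T=T2)
t,K3,T3=grab('top'); np.savez('top5.npz',i=t,K=K3,T=T3)
a=cv2.resize(i,(400,300)); b=cv2.resize(j[180:400,320:613],(400,300),interpolation=cv2.INTER_CUBIC)
c=cv2.resize(np.clip(t[165:300,140:320].astype(float)*1.4,0,255).astype(np.uint8),(400,300),interpolation=cv2.INTER_CUBIC)
save(np.vstack([np.hstack([a,b]),np.hstack([c,np.zeros_like(c)])]),'pics/m5.png')
E
```

```text
12.9 [547.1   4.6 186.7] [-3.141  0.     2.742] 69.11672115325928 [-0.03 -0.02  0.01]
```

View pics/m5.png

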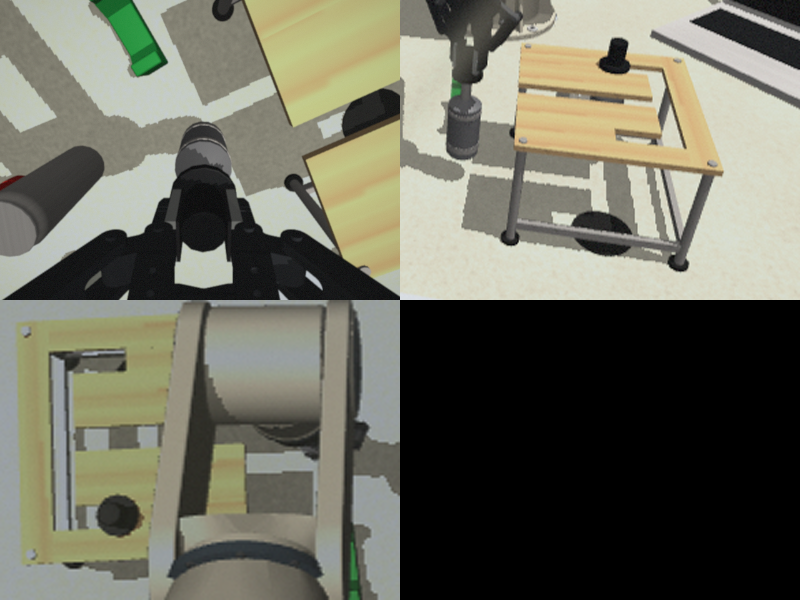

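The logger hangs upright in the gripper (wrist tile (203,220)). The mouth's corners are at wrist-tile (290,127) and (303,157), and the far leg is free (top tile (105,362)).

```bash
python3 - <<'E'
from h import *
d=np.load('w5.npz'); i,K,T=d['i'],d['K'],d['T']
hsv=cv2.cvtColor(i,cv2.COLOR_RGB2HSV); m=cv2.inRange(hsv,(18,70,150),(34,255,255))
m=cv2.morphologyEx(m,cv2.MORPH_OPEN,np.ones((3,3)))
n,l,st,c=cv2.connectedComponentsWithStats(m)
for k in range(1,n):
    if st[k,4]<3000: continue
    cn=max(cv2.findContours((l==k).astype(np.uint8),cv2.RETR_EXTERNAL,cv2.CHAIN_APPROX_NONE)[0],key=cv2.contourArea)
    ap=cv2.approxPolyDP(cn,4,True)[:,0]
    print([(p.tolist(),onz(p,K,T,165)[:2].round(1).tolist()) for p in ap])
g=cv2.cvtColor(i,cv2.COLOR_RGB2GRAY)
print('grip top',onz((325,370),K,T,217).round(1),proj((547.1,4.6,217),K,T).round())
R=lambda y:np.array([[np.cos(y),-np.sin(y)],[np.sin(y),np.cos(y)]])
for q in((0,-115),(-12,-115),(12,-115)): w=np.array([538.3,187.5])+R(.05)@q; print(q,w.round(1),proj([*w,165],K,T).round())
E
```

```text
[([392, 0], [453.2, 69.8]), ([469, 202], [531.5, 73.2]), ([639, 127], [529.0, 140.3]), ([639, 0], [486.4, 148.1])]
[([639, 192], [553.7, 135.7]), ([490, 255], [556.2, 74.6]), ([549, 412], [641.6, 78.0]), ([569, 426], [653.0, 84.7]), ([588, 425], [656.0, 93.1]), ([595, 443], [667.6, 93.9]), ([639, 428], [667.1, 114.8])]
grip top [547.5   4.8 217. ] [324. 369.]
(0, -115) [544.   72.6] [477. 231.]
(-12, -115) [532.1  72. ] [466. 204.]
(12, -115) [556.   73.2] [487. 256.]
```

Call:
arm_command:
  deltas:
    - {"hand": 5,"tx": 7.8,"ty": 16.3,"tz": 0,"wx": 0,"wy": 0,"wz": 0}
    - {"hand": 5,"tx": 7.8,"ty": 16.3,"tz": 0,"wx": 0,"wy": 0,"wz": 0}
    - {"hand": 5,"tx": 7.8,"ty": 16.4,"tz": 0,"wx": 0,"wy": 0,"wz": 0}
    - {"hand": 5,"tx": 7.8,"ty": 16.4,"tz": 0,"wx": 0,"wy": 0,"wz": 0}
    - {"hand": 5,"tx": 7.8,"ty": 16.4,"tz": 0,"wx": 0,"wy": 0,"wz": 0}
    - {"hand": 5,"tx": 7.8,"ty": 16.4,"tz": 0,"wx": 0,"wy": 0,"wz": 0}
    - {"hand": 5,"tx": 7.8,"ty": 16.4,"tz": 0,"wx": 0,"wy": 0,"wz": 0}
    - {"hand": 5,"tx": 0,"ty": 0,"tz": 0,"wx": 0,"wy": 0,"wz": 0}

```text
clock: 14.05
eef_pos: [540.9, 133.5, 186.7]
tcp_rot: [3.141, 0.0, 2.743]
contact_force: [-0.6, -0.3, -5.7]
opening: 0.258
grasp_force: 69.4
```

Call:
arm_command:
  deltas:
    - {"hand": 5,"tx": 7.7,"ty": 16.2,"tz": 0,"wx": 0,"wy": 0,"wz": 0}
    - {"hand": 5,"tx": 7.7,"ty": 16.2,"tz": 0,"wx": 0,"wy": 0,"wz": 0}
    - {"hand": 5,"tx": 7.7,"ty": 16.2,"tz": 0,"wx": 0,"wy": 0,"wz": 0}
    - {"hand": 5,"tx": 7.7,"ty": 16.2,"tz": 0,"wx": 0,"wy": 0,"wz": 0}
    - {"hand": 5,"tx": 7.7,"ty": 16.2,"tz": 0,"wx": 0,"wy": 0,"wz": 0}
    - {"hand": 5,"tx": 7.6,"ty": 16.1,"tz": 0,"wx": 0,"wy": 0,"wz": 0}
    - {"hand": 5,"tx": 7.6,"ty": 16,"tz": 0,"wx": 0,"wy": 0,"wz": 0}
    - {"hand": 5,"tx": 0,"ty": 0,"tz": 0,"wx": 0,"wy": 0,"wz": 0}

```text
clock: 15.05
eef_pos: [535.5, 258.6, 186.7]
tcp_rot: [3.141, 0.0, 2.743]
contact_force: [-0.6, -0.9, -5.1]
opening: 0.264
grasp_force: 69.6
```

```bash
python3 - <<'E'
from h import *
s=r.sense(); print(s['clock'],s['eef_pos'].round(1))
i,K,T=grab('wrist'); np.savez('w6.npz',i=i,K=K,T=T)
R=np.array([[.9989,-.046],[.046,.9989]]); o=i.copy()
for q in np.array([[12,58],[68,58],[68,3],[92,3],[92,82],[-68,58],[-92,82]]):
    w=np.array([538.7,188.4])+R@q; p=proj([*w,165],K,T); print(q,p.round()); cv2.circle(o,(int(p[0]),int(p[1])),4,(255,0,255),1)
save(o,'pics/w6.png')
E
```

```text
15.05 [535.5 258.6 186.7]
[12 58] [311. 331.]
[68 58] [363. 427.]
[68  3] [260. 467.]
[92  3] [283. 501.]
[92 82] [429. 446.]
[-68  58] [219. 164.]
[-92  82] [243.  74.]
```

View pics/w6.png

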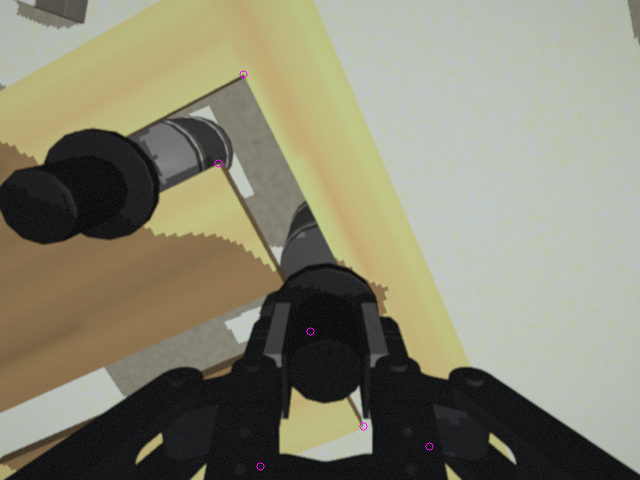

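The predicted slot corners (circles at (243,74), (218,163) and (363,427)) fall on the real ones. The hung logger is at (90,180), clear. Continuing along the cross slot and back down the leg.

Call:
arm_command:
  deltas:
    - {"hand": 5,"tx": -14.4,"ty": 6.8,"tz": 0,"wx": 0,"wy": 0,"wz": 0}
    - {"hand": 5,"tx": -14.4,"ty": 6.8,"tz": 0,"wx": 0,"wy": 0,"wz": 0}
    - {"hand": 5,"tx": -14.5,"ty": 6.8,"tz": 0,"wx": 0,"wy": 0,"wz": 0}
    - {"hand": 5,"tx": -14.5,"ty": 6.9,"tz": 0,"wx": 0,"wy": 0,"wz": 0}
    - {"hand": 5,"tx": -14.5,"ty": 6.9,"tz": 0,"wx": 0,"wy": 0,"wz": 0}
    - {"hand": 5,"tx": 0,"ty": 0,"tz": 0,"wx": 0,"wy": 0,"wz": 0}
    - {"hand": 5,"tx": 0,"ty": 0,"tz": 0,"wx": 0,"wy": 0,"wz": 0}

```text
clock: 15.98
eef_pos: [614.9, 260.3, 186.4]
tcp_rot: [-3.141, -0.001, 2.742]
contact_force: [-0.1, 1.6, -6.2]
opening: 0.263
grasp_force: 69.6
```

Call:
arm_command:
  deltas:
    - {"hand": 5,"tx": -5.9,"ty": -12.4,"tz": 0,"wx": 0,"wy": 0,"wz": 0}
    - {"hand": 5,"tx": -5.9,"ty": -12.4,"tz": 0,"wx": 0,"wy": 0,"wz": 0}
    - {"hand": 5,"tx": -5.9,"ty": -12.4,"tz": 0,"wx": 0,"wy": 0,"wz": 0}
    - {"hand": 5,"tx": -5.9,"ty": -12.4,"tz": 0,"wx": 0,"wy": 0,"wz": 0}
    - {"hand": 5,"tx": 0,"ty": 0,"tz": 0,"wx": 0,"wy": 0,"wz": 0}
    - {"hand": 5,"tx": 0,"ty": 0,"tz": 0,"wx": 0,"wy": 0,"wz": 0}

```text
clock: 16.73
eef_pos: [618.0, 205.6, 186.8]
tcp_rot: [3.141, 0.0, 2.741]
contact_force: [0.9, -0.6, -4.0]
opening: 0.262
grasp_force: 69.6
```

Call:
arm_command:
  deltas:
    - {"hand": 5,"tx": 0.4,"ty": 0.9,"tz": 5,"wx": 0,"wy": 0,"wz": 0}
    - {"hand": 5,"tx": 0,"ty": 0,"tz": 3,"wx": 0,"wy": 0,"wz": 0}
    - {"hand": 5,"tx": 0,"ty": 0,"tz": 1,"wx": 0,"wy": 0,"wz": 0}
    - {"hand": 5,"tx": 0,"ty": 0,"tz": 0,"wx": 0,"wy": 0,"wz": 0}

```text
clock: 17.23
eef_pos: [617.8, 206.7, 177.5]
tcp_rot: [-3.141, -0.0, 2.742]
contact_force: [0.8, 0.6, -4.5]
opening: 0.262
grasp_force: 69.6
```

Call:
arm_command:
  deltas:
    - {"hand": 5,"tx": 0,"ty": 0,"tz": 0.7,"wx": 0,"wy": 0,"wz": 0}
    - {"hand": 5,"tx": 0,"ty": 0,"tz": 0.5,"wx": 0,"wy": 0,"wz": 0}
    - {"hand": 5,"tx": 0,"ty": 0,"tz": 0,"wx": 0,"wy": 0,"wz": 0}

```text
clock: 17.6
eef_pos: [617.9, 206.6, 176.6]
tcp_rot: [3.141, 0.0, 2.742]
contact_force: [-1.0, 0.4, -3.6]
opening: 0.259
grasp_force: 69.9
```

Call:
arm_command:
  deltas:
    - {"hand": 5,"tx": 0,"ty": 0,"tz": 0.6,"wx": 0,"wy": 0,"wz": 0}
    - {"hand": 28,"tx": 0,"ty": 0,"tz": 0,"wx": 0,"wy": 0,"wz": 0}
    - {"hand": 36,"tx": 0,"ty": 0,"tz": 0,"wx": 0,"wy": 0,"wz": 0}
    - {"hand": 55,"tx": 0,"ty": 0,"tz": 0,"wx": 0,"wy": 0,"wz": 0}
    - {"hand": 60,"tx": 0,"ty": 0,"tz": -4,"wx": 0,"wy": 0,"wz": 0}
    - {"hand": 60,"tx": 0,"ty": 0,"tz": -30,"wx": 0,"wy": 0,"wz": 0}
    - {"hand": 60,"tx": 0,"ty": 0,"tz": -50,"wx": 0,"wy": 0,"wz": 0}
    - {"hand": 60,"tx": 0,"ty": 0,"tz": -50,"wx": 0,"wy": 0,"wz": 0}

```text
clock: 18.6
eef_pos: [617.7, 206.5, 311.4]
tcp_rot: [-3.141, -0.0, 2.742]
contact_force: [0.5, -0.0, 0.3]
opening: 0.701
grasp_force: 0.0
```

Call:
arm_command:
  deltas:
    - {"hand": 60,"tx": -25,"ty": 30,"tz": 0,"wx": 0,"wy": 0,"wz": 0}
    - {"hand": 60,"tx": -25,"ty": 20,"tz": 0,"wx": 0,"wy": 0,"wz": 0}
    - {"hand": 60,"tx": 0,"ty": 0,"tz": 0,"wx": 0,"wy": 0,"wz": 0}
    - {"hand": 60,"tx": 0,"ty": 0,"tz": 0,"wx": 0,"wy": 0,"wz": 0}

```text
clock: 19.1
eef_pos: [682.7, 232.9, 309.6]
tcp_rot: [-3.141, -0.001, 2.742]
contact_force: [-0.1, -0.0, 0.5]
opening: 0.702
grasp_force: 0.0
```

```bash
python3 - <<'E'
from h import *
s=r.sense(); print(s['clock'],s['eef_pos'].round(1),s['contact_force'].round(1))
i,K,T=grab('wrist'); j,K2,T2=grab('scene')
for z,n in((165,'plate'),(207,'griptop')): print(n,'wrist',proj((617.9,207.1,z),K,T).round(),'scene',proj((617.9,207.1,z),K2,T2).round())
np.savez('w7.npz',i=i,K=K,T=T); b=cv2.resize(j[180:400,120:600],(640,293),interpolation=cv2.INTER_CUBIC)
save(np.vstack([i[:300],b]),'pics/w7.png')
E
```

```text
19.1 [682.7 232.9 309.6] [-0.1 -0.   0.5]
plate wrist [251. 151.] scene [485. 279.]
griptop wrist [239. 158.] scene [491. 258.]
```

View pics/w7.png

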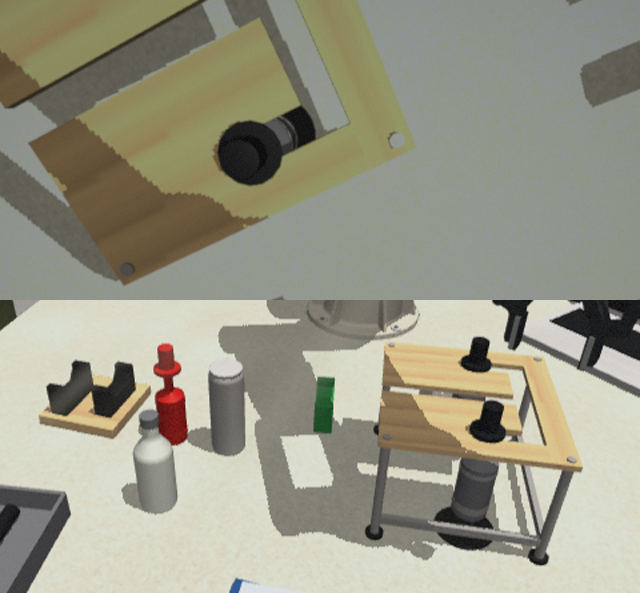

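The logger hangs at the far end with its grip top at wrist (240,157), against a predicted (239,158). Both saddles stand on the board; the bottle, can and hung logger are in place, and the gripper is clear.

```bash
python3 -c "
from rig import r
print(r.sign_off())"
```

```text
the job is handed in; nothing more can be done
None
```

The saddle stands upright on the board and the logger hangs by its collar at the free far end of the slot; the job was handed in at about 19 s, and no verdict was returned.

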